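Load a glass plate under sprung clips and lower the probe head by one turn

ROBOT

A 6-joint arm with a two-finger parallel gripper is mounted at the origin on the work surface. World frame = base frame: x ahead of the robot, y to its left, z up, the work surface at z = 0. Lengths are in mm, angles in rad, forces in N, time in s.
With the tool pointing down it reaches from about 350 to 975 mm from the base axis. Payload 7.1 kg.
Tool frame: the origin (TCP) lies on the centre line of the jaws, within the pads' length; the fingertips stand 17 mm ahead of it and the grasp point (between the pads) lies 2 mm behind it (robot.tip_extent is the distance from the TCP to the fingertips, in mm); z points along the fingers, y is the line along which they close (so a half turn about z gives the same grasp; the last joint's range is limited). The gripper opens to 88 mm and grips with 3 to 60 N. Pads are 20 mm wide; open, the fingers measure 115 mm over their backs; the gripper's body (75 mm by 178 mm) begins 61 mm behind the grasp point.
Start: joints at [-1.26, 0.423, 1.63, -0, 1.089, -0.019], TCP at [202.426, -591.294, 215.575] pointing down, gripper open.
Joint ranges: [-3, 3], [-0.9, 2.11], [0.09, 2.58], [-1.31, 4.45], [0.11, 2.69], [-2.54, 2.54]. Speed limits (rad/s): [2.39, 2.39, 3.01, 3.14, 3.14, 3.14].

INTERFACE

Orientations are given as a rotation vector (axis times angle).
In Python, from plant import robot gives the robot as it stands.
- The arm moves only by the tool jog_arm, never from a script. Its argument "plan" is a list of rows, each an object with "jaw": the opening, from 0 (shut) to 1 (fully open); "dp": the shift along the world's x, y, z each as a share of 0.25 m, from -1 to 1, a list of three; "roll": the turn about the world's z as a share of 180 degrees, from -1 to 1. A call has 1 to 5 rows; each row shifts and turns the commanded pose from where the row before left it; what a row does not reach is not made up. A row lasts 1/10 s, in which the tool goes at most 50 mm and 8.59 degrees, less where a joint would pass 70% of its speed; a pose out of reach is approached as far as the arm can. A call with a number of a shift or a turn outside -1 to 1 is refused whole. A call with a gripper value outside its range is refused whole. The fingers move at their own pace and stop on an object; "force" is the grip in N (left out, the last holds). Time passes only in rows, so rows that do not move let the fingers close. It gives the time, the measured TCP pose, the force, the opening and the grip force at its end, in the units of the state.
- robot.state(): the state, without advancing time (a new reading comes with each control period).
- robot.get_image(name): name is "side" or "top" or "wrist"; returns a dict with "image" (420x560x3 uint8, red, green, blue), "z_map" (420x560 float32, mm along the optical axis (not along the pixel's ray), 0 where there is no reading), "K" (3x3 intrinsics, pixels), "R" (3x3) and "t" (3): a world point X has camera coordinates R X + t; the wrist camera has in their place "mount" (4x4, takes a point from camera to tool coordinates, whose origin is the TCP and whose axes are the flange's). Camera axes: x right, y down, z forward; pixel columns grow to the right and rows downward; lengths in mm; the calibration is good to about 2 mm. A picture is of the moment at which its call begins: read the wrist's pose just before it.
- robot.finish_job(): hands the job in; it is judged then, once.
The state is a dict: "time_s": time; "q": joint angles; "joint_velocities": joint speeds; "effort": joint torques, N m; "ee_pos": TCP position; "eef_rot": TCP orientation; "ft_force": force on the tool from outside, world axes, zero at the start; "torque": the same for the moment, N m; "finger_gap": finger opening in mm; "grip_force": force on a finger pad.
Only numpy, scipy, OpenCV 4.12 (cv2) and the standard library are available. Lean on these libraries where they do the work, as an engineer would, in place of code of your own. Each camera call takes 0.05 s, during which the arm holds its last target. There are 200 camera calls.

TASK

A glass plate waits in the outlet of the galvanised chute with its upright grip bar still under the hood: draw it out by its sides, set it down on the narrow apron of the probe press with its nose bar towards the clips, and let go. Take it again at the grip bar end and slide it under the two sprung clips, fully home against the end stop, so that both clips ride over the nose bar and snap down behind it. Then, with the plate home, turn the flywheel clockwise (seen from above) by its crank handle through exactly one full turn, which brings the probe head down to just over the glass; keep the plate level throughout and leave the bin, cup, tweezer case and capacitor where they are.

Things in the scene. Friction and masses are not known exactly. Their poses are not given: they have to be found in the camera images.
- plate: Loose clear glass plate 60 mm wide (x), 140 long (y), 6 thick, 0.13 to 0.26 kg. Origin: centre of its underside, z up. Nose = -y end: a metal nose bar 5 mm high, full width, lies on top at y -70 to -58 mm. Tail: see plate_bar. Centre of mass near y = +12 mm. Starts in the chute outlet, nose out.
- plate_bar (a point): Centre of the top of the plate's upright aluminium grip bar, at the plate's x = 0, y = +60 mm, 38 mm above its underside; the bar is 14 mm thick along the plate's y, 40 mm wide along x and stands 32 mm above the glass.
- chute: Fixed galvanised chute. Origin on the table under the waiting plate's centre; axes as the plate's (out = -y). The plate lies on a rail 36 mm wide, top 30 mm above the table, overhanging it 12 mm each side. Beyond y = +110 mm the chute rises to 0.3 m.
- hood_edge (a point): Top middle of the front edge of the chute's hood, at the chute's y = +40 mm, 100 mm above the table. The hood (104 mm wide inside, roof underside at 97 mm) covers all beyond, so the grip bar cannot be taken until the plate is drawn out towards -y by 35 mm or more.
- press: Fixed probe press, base 110 mm wide, 10 high. Origin on the table under the centre of the fully home plate; axes then parallel to the plate's; the plate slides in along the press's -y. Home: plate origin at x = 0, y = 0, z = 30 mm (bed top), nose against the end stop at y = -70 mm. Column and head arm over the middle, y = -111 to -29 mm, up to 113 mm high, thin plunger rod to 138 mm.
- apron (a point): Middle of the apron's outer end, on its top: press x = 0, y = +150 mm, z = 30 mm. The apron is a spine 36 mm wide running from here to y = +8 mm; the plate laid on it overhangs 12 mm each side. Clear of the guides the whole plate fits with its centre at y = +100 to +125 mm.
- fence_mouth (a point): Middle of the guides' mouth on the bed: press x = 0, y = +28 mm, z = 30 mm. The mouth is about 80 mm wide and narrows to 64 mm between fences (y = +5 to -72 mm, tops 42 mm above the table). Past the mouth the plate's sides cannot be held, only its grip bar.
- clip_near (a joint): Sprung steel clip at press x = -20 mm, hinged at y = -105 mm; rad, 0 = empty, down; grows as its tip rises. Nib at y = -50 mm, 4 mm above the bed, with a lip rising to y = -24 mm, 17 mm above the bed. About 0.13 riding on the nose bar, 0.04 snapped down on the glass behind it. Both clips together resist sliding in with about 4 to 10 N.
- clip_far (a joint): The same clip at the press's x = +20 mm.
- flywheel (a joint): Angle of the horizontal flywheel (110 mm diameter, rim top 55 mm above the table), rad; 0 at the start, grows clockwise seen from above, 6.283 = one turn. No detent: it stays where it is left (friction 0.06 N m) and can turn too far. One turn lowers the probe head 32 mm, to 2 mm over the glass.
- wheel_axis (a point): Centre of the flywheel on its vertical axis, at the press's x = 0, y = -200 mm, 55 mm above the table.
- crank_top (a point): Centre of the top of the upright wooden crank handle: 20 mm diameter, 46 mm tall, top 104 mm above the table, 42 mm from the flywheel axis, at the start on the press's -x side. It spins freely on its pin, so a held grasp can carry it round without turning the hand.
- bin: Bystander: loose blue plastic open bin 120 x 180 x 70 mm; origin under its centre.
- grommet_cup: Bystander: loose black rubber cup, 70 mm diameter, 60 mm high; origin under its centre.
- tweezer_case: Bystander: loose steel case 35 x 140 x 18 mm; origin under its centre.
- capacitor: Bystander: loose green ceramic capacitor, upright cylinder 40 mm diameter, 74 mm high with its stud; origin under its centre.
Mind the look-alikes: they are no part of the job. There is more than one size of the plate; the job needs the largest.

How it is judged:
By the outcome, as a careful person would: the job done as asked, in the order asked, and still so for the second after the job is handed in, with the robot touching nothing.
It also fails if it takes over 72 s, if anything falls off the work surface, if the arm or the gripper's body presses on something with over 40 N, if the wrist force passes 120 N, or if a joint passes its speed limit or range.

## Working session

There is one attempt and no reset: what is moved stays moved. The work goes in short steps, Python scripts to look and compute and a tool call to move; the robot and the scene stay as the last step left them, time stands still between calls to the robot, and variables do not carry over. Pictures are saved under pics/ and viewed, at most 10 in all, crops included, and the job is handed in when it is done.

Besides the shell and the picture viewer there is one more tool, called after "Request:" by a JSON object that holds its "name" and its "arguments". jog_arm: Moves the arm, as the interface text tells. Shift numbers are shares of 0.25 m and turn numbers shares of 180 degrees, none past 1 either way. Its arguments: {"type":"object","properties":{"plan":{"type":"array"},"force":{"type":"number"}},"required":["plan"]}

```bash
ls; mkdir -p pics
cat > h.py <<'E'
import numpy as np, cv2
from plant import robot
def grab(n):
    d=robot.get_image(n); np.savez('%s.npz'%n,**{k:np.asarray(v) for k,v in d.items()}); return d
def cloud(d):
    z=d['z_map'].astype(float); v,u=np.indices(z.shape); K=d['K']
    P=np.stack([(u-K[0,2])/K[0,0]*z,(v-K[1,2])/K[1,1]*z,z],-1)
    return (P-d['t'])@d['R'], z>0
def ray(d,u,v,h):
    K=d['K'];r=np.linalg.solve(K,[u,v,1.]);R=d['R'];o=-R.T@d['t'];w=R.T@r
    return o+w*(h-o[2])/w[2]
E
python3 - <<'E'
from h import *
for n in('side','top'):
    d=grab(n); cv2.imwrite('pics/%s0.png'%n,d['image'][:,:,::-1]); print(n,-d['R'].T@d['t'],d['K'].tolist(),(d['z_map']>0).mean())
print(robot.state())
E
```

```text
pics
side [ 329.91342685 -437.10799828  713.14089274] [[379.42621500553315, 0.0, 276.0493465028511], [0.0, 379.42621500553315, 210.20498400220688], [0.0, 0.0, 1.0]] 0.9958886054421768
top [ 410.19744234   88.67445992 1122.24774707] [[528.273409267634, 0.0, 279.6334857914081], [0.0, 528.273409267634, 208.8987342900467], [0.0, 0.0, 1.0]] 0.995969387755102
{'time_s': 0.1, 'q': array([-1.26000737e+00,  4.23769963e-01,  1.63060341e+00, -7.52233764e-07,
        1.08858514e+00, -1.90248405e-02]), 'joint_velocities': array([ 0.00025739, -0.00180204, -0.00139097, -0.00123442, -0.00092263,
        0.00068268]), 'effort': array([-1.70308180e-03, -5.45614922e+01, -2.74324733e+01,  6.44608727e-02,
        1.88227231e-02, -1.65923160e-05]), 'ee_pos': array([ 202.27146425, -590.82906235,  214.87996522]), 'eef_rot': array([-3.09763966e+00, -5.15504123e-01,  3.12780073e-04]), 'ft_force': array([-0.03057763,  0.94462631, -0.64810433]), 'torque': array([ 0.01542398, -0.00951846, -0.02804947]), 'grip_force': 0.0, 'finger_gap': 88.04494786129277}
```

View pics/top0.png

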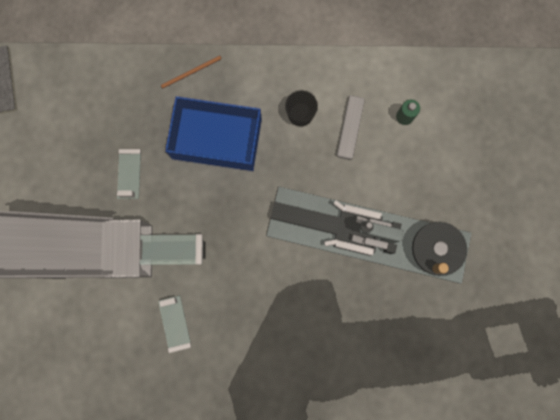

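View pics/side0.png

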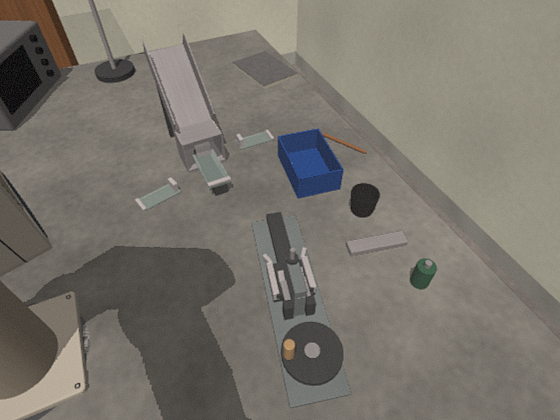

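The top view shows the chute plate (nose bar ≈(198,248)), the press with its apron end ≈(272,215), the flywheel ≈(438,248) and the crank ≈(443,267). The side view confirms the layout: chute at the back, press in front, wheel nearest.

Run:
```python
from h import *
def ld(n): f=np.load(n+'.npz'); return {k:f[k] for k in f}
d=ld('top'); im=d['image']; C,ok=cloud(d); hsv=cv2.cvtColor(im,cv2.COLOR_RGB2HSV)
U=np.indices(im.shape[:2])[1]; V=np.indices(im.shape[:2])[0]
print('R',d['R'].round(3).tolist())
tab=C[300:330,100:140][...,2]; print('table z',tab.mean(),tab.std())
# crank
def box(m,u0,u1,v0,v1): return m&(U>=u0)&(U<u1)&(V>=v0)&(V<v1)
def rect(m,h,name):
    c=max(cv2.findContours(m.astype(np.uint8),cv2.RETR_EXTERNAL,cv2.CHAIN_APPROX_NONE)[0],key=cv2.contourArea)
    P=np.array([ray(d,*p[0],h)[:2] for p in c],np.float32)
    (x,y),(w,l),a=cv2.minAreaRect(P); print(name,'c',round(x,1),round(y,1),'size',round(w,1),round(l,1),'ang',round(a,2),'n',m.sum(),'z',np.median(C[m][:,2]).round(1)); print('   corners',cv2.boxPoints(((x,y),(w,l),a)).round(1).tolist()); return P
Z=C[...,2]
cr=box((hsv[...,0]<20)&(hsv[...,1]>120)&(hsv[...,2]>100),430,460,255,280); rect(cr,104,'crank'); print(C[cr&(Z>98)].mean(0))
wh=box((Z>48)&(Z<62),400,480,210,285); P=rect(wh,55,'wheel'); print(cv2.minEnclosingCircle(P))
base=box((Z>4)&(Z<140),255,480,180,290); rect(base,10,'base')
hub=box((hsv[...,1]<40)&(hsv[...,2]>120),425,455,235,262); print('hub',hub.sum(),C[hub].mean(0))
nose=box((im.min(2)>150),190,210,225,270); rect(nose,41,'nose')
gl=box((Z>22)&(Z<50),145,215,225,270); rect(gl,36,'glass')
ap=box((im.max(2)<55)&(Z>15),260,340,190,240); rect(ap,30,'apron')
hood=box((Z>85)&(Z<115),60,160,200,300); rect(hood,100,'hood')
```

```text
R [[0.014, -1.0, -0.005], [-0.99, -0.013, -0.144], [0.143, 0.007, -0.99]]
table z 5.99155244994581 85.5317857386311Traceback (most recent call last):
  File "<stdin>", line 14, in <module>
  File "<stdin>", line 10, in rect
ValueError: max() iterable argument is empty
```

```bash
cat > m.py <<'E'
from h import *
def ld(n): f=np.load(n+'.npz'); return {k:f[k] for k in f}
d=ld('top'); im=d['image']; C,ok=cloud(d); hsv=cv2.cvtColor(im,cv2.COLOR_RGB2HSV)
V,U=np.indices(im.shape[:2]); Z=cv2.medianBlur(C[...,2].astype(np.float32),3)
def box(m,u0,u1,v0,v1): return m&(U>=u0)&(U<u1)&(V>=v0)&(V<v1)
def rect(m,h,name):
    cs=cv2.findContours(m.astype(np.uint8),cv2.RETR_EXTERNAL,cv2.CHAIN_APPROX_NONE)[0]
    if not cs: print(name,'none'); return None
    c=max(cs,key=cv2.contourArea)
    P=np.array([ray(d,*p[0],h)[:2] for p in c],np.float32)
    (x,y),(w,l),a=cv2.minAreaRect(P); print(name,'c',round(x,1),round(y,1),'size',round(w,1),round(l,1),'ang',round(a,2),'n',m.sum(),'z',np.median(Z[m]).round(1)); print('   corners',cv2.boxPoints(((x,y),(w,l),a)).round(1).tolist()); return P
E
python3 - <<'E'
from m import *
print(np.median(Z[300:330,100:140]),im[267,443],im[248,440],im[248,198],im[215,280],im[248,170],hsv[267,443])
for p in [(443,267),(440,248),(420,255),(198,248),(170,248),(280,215),(330,195)]: print(p,C[p[1],p[0]].round(1))
cr=box((hsv[...,0]<20)&(hsv[...,1]>100)&(hsv[...,2]>90),430,460,255,280); rect(cr,104,'crank'); 
wh=box((Z>45)&(Z<65),400,480,210,285); P=rect(wh,55,'wheel'); print(cv2.minEnclosingCircle(P))
base=box((Z>5)&(Z<140),255,480,180,290); rect(base,10,'base')
nose=box((im.min(2)>120),190,210,225,270); rect(nose,41,'nose')
gl=box((Z>22)&(Z<50),145,215,225,270); rect(gl,36,'glass')
ap=box((im.max(2)<60)&(Z>18)&(Z<40),260,340,190,240); rect(ap,30,'apron')
hood=box((Z>85)&(Z<115),60,160,200,300); rect(hood,100,'hood')
E
```

```text
-0.52913517 [194 154 108] [163 155 149] [198 187 178] [73 72 67] [123 131 122] [ 16 113 194]
(443, 267) [ 449.5 -218.   104.2]
(440, 248) [ 489.3 -227.5   56.6]
(420, 255) [ 474.7 -187.1   56.1]
(198, 248) [484.  263.   38.7]
(170, 248) [483.4 321.2  35.5]
(280, 215) [556.2  95.7  26. ]
(330, 195) [ 6.045e+02 -1.120e+01  3.000e-01]
crank c 448.5 -217.1 size 17.1 17.5 ang 0.77 n 86 z 103.4
   corners [[439.79998779296875, -208.39999389648438], [440.1000061035156, -226.0], [457.20001220703125, -225.6999969482422], [457.0, -208.1999969482422]]
wheel c 489.9 -225.9 size 108.8 109.2 ang 87.89 n 2238 z 54.8
   corners [[433.29998779296875, -278.20001220703125], [542.4000244140625, -282.20001220703125], [546.4000244140625, -173.60000610351562], [437.29998779296875, -169.5]]
((488.96697998046875, -226.41188049316406), 55.948848724365234)
base c 524.4 -91.4 size 420.4 118.2 ang 77.29 n 10386 z 29.6
   corners [[420.5, -283.3999938964844], [535.7999877929688, -309.3999938964844], [628.2999877929688, 100.69999694824219], [513.0, 126.69999694824219]]
nose c 481.7 267.7 size 61.6 22.6 ang 2.01 n 360 z 37.8
   corners [[450.6000061035156, 277.8999938964844], [451.3999938964844, 255.3000030517578], [512.9000244140625, 257.5], [512.0999755859375, 280.1000061035156]]
glass c 481.6 313.0 size 59.8 120.0 ang 1.88 n 1700 z 35.5
   corners [[449.79998779296875, 372.0], [453.70001220703125, 252.10000610351562], [513.5, 254.10000610351562], [509.6000061035156, 373.8999938964844]]
apron none
hood c 478.7 418.1 size 111.4 103.1 ang 1.89 n 2883 z 99.7
   corners [[421.29998779296875, 467.79998779296875], [424.70001220703125, 364.79998779296875], [536.0, 368.3999938964844], [532.5999755859375, 471.3999938964844]]
```

Request:
{"name": "jog_arm", "arguments": {"plan": [{"jaw":1,"dp":[0.112,0.136,0.02],"roll":0.045},{"jaw":1,"dp":[0.112,0.136,0.02],"roll":0.045},{"jaw":1,"dp":[0.112,0.136,0],"roll":0.045},{"jaw":1,"dp":[0.112,0.136,0],"roll":0.045},{"jaw":1,"dp":[0.112,0.136,0],"roll":0.045}]}}

```text
time_s: 0.6
ee_pos: [343.1, -419.7, 225.4]
eef_rot: [-2.724, -1.564, 0.0]
ft_force: [0.5, -0.4, 0.3]
finger_gap: 87.9
grip_force: 0.0
```

Request:
{"name": "jog_arm", "arguments": {"plan": [{"jaw":1,"dp":[0.112,0.136,0],"roll":0.045},{"jaw":1,"dp":[0.112,0.136,0],"roll":0.045},{"jaw":1,"dp":[0.112,0.136,0],"roll":0.045},{"jaw":1,"dp":[0.112,0.136,0],"roll":0.045},{"jaw":1,"dp":[0.112,0.136,0],"roll":0}]}}

```text
time_s: 1.1
ee_pos: [483.1, -249.6, 225.4]
eef_rot: [-2.181, -2.26, 0.0]
ft_force: [-0.1, -1.4, 0.1]
finger_gap: 87.8
grip_force: 0.0
```

Request:
{"name": "jog_arm", "arguments": {"plan": [{"jaw":1,"dp":[0.044,0.177,0],"roll":0},{"jaw":1,"dp":[0.044,0.177,0],"roll":0},{"jaw":1,"dp":[0.044,0.177,0],"roll":0},{"jaw":1,"dp":[0.044,0.177,0],"roll":0},{"jaw":1,"dp":[0.044,0.177,0],"roll":0}]}}

```text
time_s: 1.6
ee_pos: [537.4, -28.2, 225.4]
eef_rot: [-2.186, -2.256, 0.0]
ft_force: [0.1, -0.6, -0.2]
finger_gap: 87.7
grip_force: 0.0
```

```bash
cat >> h.py <<'E'
from scipy.spatial.transform import Rotation as Ro
def wrist():
    s=robot.state(); d=grab('wrist'); M=d['mount']; T=np.eye(4); T[:3,:3]=Ro.from_rotvec(s['eef_rot']).as_matrix(); T[:3,3]=s['ee_pos']
    W=T@M; d['R']=W[:3,:3].T; d['t']=-W[:3,:3].T@W[:3,3]; np.savez('wrist.npz',**{k:np.asarray(v) for k,v in d.items()}); return d
E
python3 - <<'E'
from h import *
d=wrist(); print(d['mount'].round(2).tolist(), -d['R'].T@d['t']); cv2.imwrite('pics/w1.png',d['image'][:,:,::-1])
E
```

```text
[[0.0, -0.96, -0.27, 73.99], [1.0, 0.0, -0.0, 0.14], [0.0, -0.27, 0.96, -169.5], [0.0, 0.0, 0.0, 1.0]] [535.25389952  45.78933365 394.90319475]
```

View pics/w1.png

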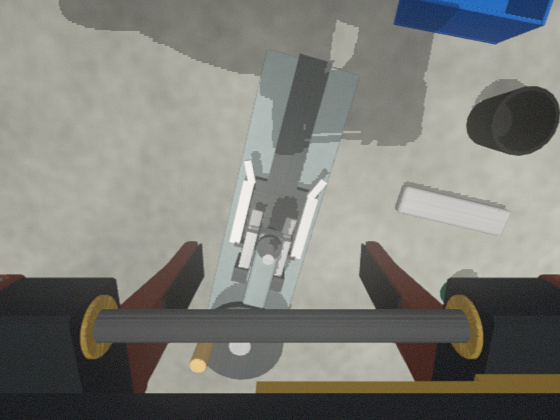

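The wrist view shows the whole press: apron outer end ≈(315,58), white fences between rows 165 and 265, plunger ≈(268,245), wheel hub ≈(240,348), crank ≈(198,366).

```bash
cat > p.py <<'E'
from h import *
def ld(n): f=np.load(n+'.npz'); return {k:f[k] for k in f}
d=ld('wrist'); im=d['image'].astype(int); C,ok=cloud(d); Z=cv2.medianBlur(C[...,2].astype(np.float32),3)
V,U=np.indices(Z.shape)
w=np.array([489.3,-226.3]); py=np.array([.2198,.9755]); px=np.array([.9755,-.2198])
Q=np.stack([(C[...,:2]-w)@px,(C[...,:2]-w)@py-200],-1)  # press coords
sp=(Z>22)&(Z<36)&(V<170)&(U>230)&(U<380)
for y0 in range(40,160,15):
    m=sp&(abs(Q[...,1]-y0)<3)&(abs(Q[...,0])<40); 
    if m.sum(): print(y0,m.sum(),Q[m][:,0].min().round(1),Q[m][:,0].max().round(1),np.median(Z[m]).round(1))
m=sp&(abs(Q[...,0])<15); print('apron end y',np.percentile(Q[m][:,1],[99,100]))
b=(Z>5)&(Z<16)&(V<260)&(V>40)&(U>200)&(U<380)
for y0 in (60,100,130):
    m=b&(abs(Q[...,1]-y0)<3)&(abs(Q[...,0])<80); print('base',y0,Q[m][:,0].min().round(1),Q[m][:,0].max().round(1))
f=(im.min(2)>170)&(Z>36)&(Z<48)&(V<275)&(U>220)&(U<340)
for y0 in (-60,-40,-20,0):
    m=f&(abs(Q[...,1]-y0)<4); q=Q[m][:,0]; L=q[q<0];R=q[q>0]; print('fence',y0,L.min().round(1),L.max().round(1),R.min().round(1),R.max().round(1)) if len(L)*len(R) else print(len(L),len(R))
m=(abs(Z-55)<5)&(V>280)&(U<300)&(im.min(2)>130); print('hub',m.sum(),C[m].mean(0))
E
python3 p.py
```

```text
40 163 -15.5 20.3 30.4
55 169 -15.4 20.6 30.5
70 174 -15.4 20.4 30.3
85 182 -15.2 20.6 30.3
100 187 -15.2 20.5 30.3
115 195 -15.2 20.6 30.3
130 202 -15.2 23.1 30.3
145 208 -14.9 20.9 30.3
apron end y [150.25030701 151.29767714]
base 60 -52.6 56.9
base 100 -52.2 57.8
base 130 -51.9 57.1
fence -60 -42.1 -30.2 33.7 45.9
fence -40 -44.5 -12.6 22.8 46.4
fence -20 -41.9 -30.0 33.9 46.0
fence 0 -41.7 -29.8 34.0 46.2
hub 275 [ 495.55313686 -222.92126788   60.99897712]
```

Request:
{"name": "jog_arm", "arguments": {"plan": [{"jaw":1,"dp":[-0.044,0.182,0],"roll":0},{"jaw":1,"dp":[-0.044,0.182,0],"roll":0},{"jaw":1,"dp":[-0.044,0.182,0],"roll":0},{"jaw":1,"dp":[-0.044,0.182,0],"roll":0},{"jaw":1,"dp":[-0.044,0.182,0],"roll":0}]}}

```text
time_s: 2.15
ee_pos: [481.6, 198.9, 225.4]
eef_rot: [-2.187, -2.256, 0.0]
ft_force: [1.2, -0.1, -1.7]
finger_gap: 88.0
grip_force: 0.0
```

```bash
cp wrist.npz w_press.npz
python3 - <<'E'
from h import *
d=wrist(); cv2.imwrite('pics/w2.png',d['image'][:,:,::-1])
C,ok=cloud(d); Z=cv2.medianBlur(C[...,2].astype(np.float32),3)
for h0,h1,n in((32,44,'plate'),(92,106,'hood'),(22,33,'rail')):
    m=(Z>h0)&(Z<h1)&(abs(C[...,0]-482)<70)&(C[...,1]>200)&(C[...,1]<480)
    print(n,m.sum())
    for y in range(235,400,12):
        q=m&(abs(C[...,1]-y)<3)
        if q.sum()>5: print('  ',y,np.percentile(C[q][:,0],[0.5,99.5]).round(1),np.median(Z[q]).round(1))
    if m.sum(): 
        q=m&(abs(C[...,0]-482)<15); print('  ymin/max',np.percentile(C[q][:,1],[0,1,99]).round(1))
E
```

```text
plate 7472
   259 [455.  513.1] 41.2
   271 [454.3 512.9] 37.4
   283 [454.3 513.4] 36.2
   295 [454.2 512.9] 36.3
   307 [454.  512.1] 36.3
   319 [452.8 512.5] 36.3
   331 [452.7 511.7] 36.3
   343 [452.6 512.2] 36.3
   355 [452.4 511.3] 36.3
   367 [427.2 511.6] 36.3
   379 [428.4 532.7] 36.4
   391 [433.7 532.3] 36.7
  ymin/max [258.4 260.2 382. ]
hood 550
   367 [426.4 488.5] 99.6
  ymin/max [272.8 314.3 372.5]
rail 149
   259 [464.9 501.6] 30.2
   271 [479.5 479.5] 30.4
   367 [426.2 429. ] 28.5
   379 [428.3 532.9] 27.0
   391 [427.9 532.5] 25.6
  ymin/max [256.9 256.9 272.8]
```

View pics/w2.png

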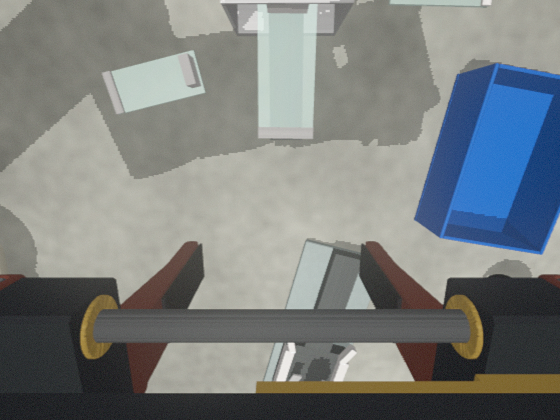

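The wrist view shows the glass on its rail: nose bar at rows 128–138 (cols 258–314), hood edge at row ~0, and the rail reaching the nose end. The plate centre is about (482.4, 326.5), and both cameras agree on it.

Request:
{"name": "jog_arm", "arguments": {"plan": [{"jaw":1,"dp":[0.005,0.154,0],"roll":0},{"jaw":1,"dp":[0,0.154,0],"roll":0},{"jaw":1,"dp":[0,0.154,0],"roll":0},{"jaw":1,"dp":[0,0,-0.18],"roll":0},{"jaw":1,"dp":[0,0,-0.18],"roll":0}]}}

```text
time_s: 2.7
ee_pos: [484.5, 314.6, 135.5]
eef_rot: [2.183, 2.258, 0.006]
ft_force: [0.7, 0.2, -0.1]
finger_gap: 87.5
grip_force: 0.0
```

Request:
{"name": "jog_arm", "arguments": {"plan": [{"jaw":1,"dp":[0,0,-0.18],"roll":0},{"jaw":1,"dp":[0,0,-0.14],"roll":0},{"jaw":1,"dp":[0,0,-0.06],"roll":0},{"jaw":1,"dp":[0,0,-0.026],"roll":0},{"jaw":1,"dp":[0,0,0],"roll":0}]}}

```text
time_s: 3.2
ee_pos: [484.0, 312.9, 34.2]
eef_rot: [-2.187, -2.256, 0.0]
ft_force: [0.2, -0.5, 0.5]
finger_gap: 87.7
grip_force: 0.0
```

Request:
{"name": "jog_arm", "arguments": {"plan": [{"jaw":0.6,"dp":[0,0,0],"roll":0},{"jaw":0.6,"dp":[0,0,0],"roll":0},{"jaw":0.6,"dp":[0,0,0],"roll":0},{"jaw":0.6,"dp":[0,0,0],"roll":0}], "force": 12}}

```text
time_s: 3.6
ee_pos: [484.1, 313.3, 35.0]
eef_rot: [2.186, 2.256, 0.002]
ft_force: [-0.5, -0.5, -0.0]
finger_gap: 59.3
grip_force: 0.0
```

Request:
{"name": "jog_arm", "arguments": {"plan": [{"jaw":0.5,"dp":[0,0,0],"roll":0},{"jaw":0.5,"dp":[0,0,0],"roll":0},{"jaw":0.5,"dp":[0,0,0],"roll":0}], "force": 15}}

```text
time_s: 3.9
ee_pos: [483.7, 313.0, 34.1]
eef_rot: [-2.186, -2.256, 0.0]
ft_force: [-0.7, -0.2, 0.6]
finger_gap: 44.2
grip_force: 0.0
```

Run:
```python
from h import *
d=wrist(); s=grab('side')
a=d['image'][:300]; b=cv2.resize(s['image'][130:230,120:270],(560,300//1*1),interpolation=cv2.INTER_CUBIC)
cv2.imwrite('pics/w3.png',np.vstack([a,b])[:,:,::-1]); print(robot.state()['finger_gap'])
```

```text
43.79538927755725
```

View pics/w3.png

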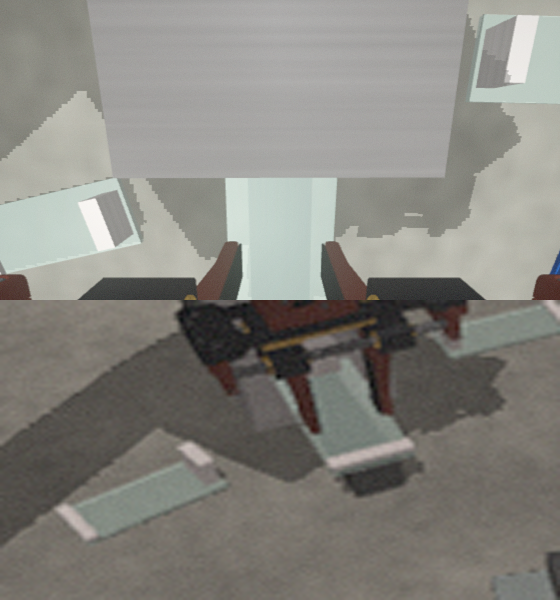

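Run:
```python
from h import *
f=np.load('wrist.npz'); d={k:f[k] for k in f}; C,_=cloud(d); im=d['image']
for v in (200,235,240,245,255,270,290): print(v,[(u,C[v,u].round(0).astype(int).tolist()) for u in (226,233,238,242,322,326,330,336,345)])
print(robot.state()['ee_pos'],robot.state()['eef_rot'])
```

```text
200 [(226, [446, 337, 0]), (233, [456, 347, 37]), (238, [459, 346, 36]), (242, [461, 347, 36]), (322, [505, 348, 36]), (326, [507, 348, 36]), (330, [509, 348, 36]), (336, [519, 340, 1]), (345, [525, 340, 1])]
235 [(226, [446, 313, 0]), (233, [456, 326, 36]), (238, [459, 326, 35]), (242, [461, 326, 37]), (322, [506, 328, 37]), (326, [508, 328, 36]), (330, [511, 328, 37]), (336, [521, 315, 0]), (345, [528, 315, -1])]
240 [(226, [446, 309, 1]), (233, [456, 323, 36]), (238, [459, 323, 35]), (242, [461, 323, 37]), (322, [506, 325, 37]), (326, [509, 325, 37]), (330, [511, 325, 36]), (336, [521, 312, 1]), (345, [528, 312, 0])]
245 [(226, [454, 325, 48]), (233, [458, 324, 47]), (238, [460, 324, 45]), (242, [461, 320, 37]), (322, [506, 324, 43]), (326, [507, 326, 47]), (330, [509, 326, 47]), (336, [512, 326, 47]), (345, [528, 308, 1])]
255 [(226, [456, 325, 61]), (233, [460, 325, 62]), (238, [461, 323, 56]), (242, [462, 317, 42]), (322, [506, 319, 46]), (326, [506, 325, 58]), (330, [507, 326, 61]), (336, [510, 326, 61]), (345, [528, 301, 1])]
270 [(226, [459, 325, 78]), (233, [461, 322, 73]), (238, [462, 315, 58]), (242, [462, 308, 43]), (322, [506, 312, 48]), (326, [506, 318, 60]), (330, [506, 324, 73]), (336, [507, 326, 78]), (345, [511, 327, 78])]
290 [(226, [461, 323, 91]), (233, [462, 314, 76]), (238, [462, 306, 61]), (242, [461, 292, 37]), (322, [509, 293, 37]), (326, [506, 309, 65]), (330, [506, 315, 76]), (336, [506, 323, 90]), (345, [508, 326, 95])]
[483.64992841 312.94253699  34.03110329] [-2.18633461e+00 -2.25595778e+00  1.28845159e-04]
```

Run:
```python
from h import *
print('tip_extent',robot.tip_extent,[a for a in dir(robot) if a[0]!='_'])
for n,ee in(('w_press',(537.4,-28.2,225.4)),):
    f=np.load(n+'.npz'); d={k:f[k] for k in f}; C,_=cloud(d); C=C-np.array(ee)
    m=(C[...,2]>-60)&(C[...,2]<120); v,u=np.where(m)
    for r in (236,240,241,242,243,244,246,250): 
        uu=np.where(m[r])[0]; print(r,[(x,C[r,x].round(0).astype(int).tolist()) for x in uu[(uu>150)&(uu<420)][::6][:5]])
```

```text
tip_extent 17.0 ['Unreachable', 'finish_job', 'get_image', 'state', 'tip_extent']
236 []
240 []
241 [(np.int64(188), [-51, 11, 9]), (np.int64(194), [-48, 11, 8]), (np.int64(370), [48, 14, 9])]
242 [(np.int64(185), [-53, 11, 9]), (np.int64(191), [-50, 11, 9]), (np.int64(197), [-46, 11, 9]), (np.int64(371), [49, 14, 9]), (np.int64(377), [51, 14, 10])]
243 [(np.int64(184), [-53, 11, 11]), (np.int64(190), [-50, 11, 11]), (np.int64(196), [-47, 10, 9]), (np.int64(370), [47, 14, 12]), (np.int64(376), [50, 14, 12])]
244 [(np.int64(183), [-53, 10, 11]), (np.int64(189), [-50, 11, 12]), (np.int64(195), [-47, 11, 13]), (np.int64(202), [-44, 10, 8]), (np.int64(367), [46, 14, 11])]
246 [(np.int64(182), [-53, 11, 15]), (np.int64(188), [-49, 11, 16]), (np.int64(195), [-46, 11, 15]), (np.int64(201), [-44, 9, 10]), (np.int64(365), [45, 12, 10])]
250 [(np.int64(178), [-53, 11, 21]), (np.int64(184), [-50, 11, 20]), (np.int64(190), [-47, 11, 20]), (np.int64(196), [-45, 9, 16]), (np.int64(202), [-44, 6, 8])]
```

The fingertips sit about 8 mm above the reported TCP, in both the depth image and the no-contact closure. That contradicts the stated 17 mm ahead, so this tool is effectively about 25 mm shorter. I'll open, go 27 mm lower and regrip.

Request:
{"name": "jog_arm", "arguments": {"plan": [{"jaw":1,"dp":[-0.004,0,0],"roll":0},{"jaw":1,"dp":[0,0,0],"roll":0},{"jaw":1,"dp":[0,0,0],"roll":0},{"jaw":1,"dp":[0,0,0],"roll":0},{"jaw":1,"dp":[0,0,0],"roll":0}]}}

```text
time_s: 4.5
ee_pos: [482.7, 313.0, 34.1]
eef_rot: [2.186, 2.256, 0.0]
ft_force: [-0.6, 0.3, 0.6]
finger_gap: 80.2
grip_force: 0.0
```

Request:
{"name": "jog_arm", "arguments": {"plan": [{"jaw":1,"dp":[0,0,0],"roll":0}]}}

```text
time_s: 4.6
ee_pos: [482.7, 313.0, 34.1]
eef_rot: [2.186, 2.256, 0.0]
ft_force: [-0.3, -0.4, -0.1]
finger_gap: 86.8
grip_force: 0.0
```

Request:
{"name": "jog_arm", "arguments": {"plan": [{"jaw":1,"dp":[0,0,-0.036],"roll":0},{"jaw":1,"dp":[0,0,-0.036],"roll":0},{"jaw":1,"dp":[0,0,-0.036],"roll":0}]}}

```text
time_s: 4.9
ee_pos: [482.4, 312.8, 6.0]
eef_rot: [-2.186, -2.256, 0.001]
ft_force: [-0.2, 0.2, -0.2]
finger_gap: 87.8
grip_force: 0.0
```

Request:
{"name": "jog_arm", "arguments": {"plan": [{"jaw":0.55,"dp":[0,0,0],"roll":0},{"jaw":0.55,"dp":[0,0,0],"roll":0},{"jaw":0.55,"dp":[0,0,0],"roll":0},{"jaw":0.55,"dp":[0,0,0],"roll":0},{"jaw":0.55,"dp":[0,0,0],"roll":0}], "force": 15}}

```text
time_s: 5.4
ee_pos: [482.9, 313.1, 7.4]
eef_rot: [2.186, 2.256, 0.001]
ft_force: [-0.1, 0.1, 0.0]
finger_gap: 59.8
grip_force: 15.0
```

Request:
{"name": "jog_arm", "arguments": {"plan": [{"jaw":0.55,"dp":[0.001,-0.04,0],"roll":0},{"jaw":0.55,"dp":[0.002,-0.06,0],"roll":0},{"jaw":0.55,"dp":[0.002,-0.06,0],"roll":0},{"jaw":0.55,"dp":[0.001,-0.04,0],"roll":0},{"jaw":0.55,"dp":[0,0,0],"roll":0}], "force": 20}}

```text
time_s: 5.9
ee_pos: [484.2, 260.8, 7.3]
eef_rot: [2.188, 2.254, -0.002]
ft_force: [-0.8, -3.8, 5.2]
finger_gap: 59.8
grip_force: 20.0
```

Request:
{"name": "jog_arm", "arguments": {"plan": [{"jaw":0.8,"dp":[0,0,0],"roll":0},{"jaw":0.8,"dp":[0,0,0],"roll":0},{"jaw":0.8,"dp":[0,0,0],"roll":0}]}}

```text
time_s: 6.2
ee_pos: [484.0, 263.2, 6.9]
eef_rot: [-2.186, -2.256, 0.0]
ft_force: [1.4, -0.8, 0.9]
finger_gap: 70.5
grip_force: 0.0
```

Run:
```python
from h import *
d=grab('top'); from m import *
print(robot.state()['finger_gap'],robot.state()['ee_pos'])
nose=box((im.min(2)>120),195,250,225,270); rect(nose,41,'nose')
d=wrist(); C,_=cloud(d); im=d['image']; Z=C[...,2]
for y in (290,300,310,320,330,340):
    q=(abs(C[...,1]-y)<2)&(abs(Z-36)<4)&(abs(C[...,0]-482)<40); 
    if q.any(): print(y,C[q][:,0].min().round(1),C[q][:,0].max().round(1),np.median(Z[q]).round(1))
q=(Z>60)&(Z<72)&(abs(C[...,0]-482)<25)&(C[...,1]>290); print('bar top',q.sum(),C[q].mean(0) if q.any() else '', C[q][:,1].min() if q.any() else '')
cv2.imwrite('pics/w4.png',im[:,:,::-1])
```

```text
70.34930658183903 [483.97867275 263.27536847   6.87392179]
nose c 483.5 213.4 size 59.5 20.6 ang 1.6 n 516 z 467.4
   corners [[453.5, 222.89999389648438], [454.1000061035156, 202.3000030517578], [513.5999755859375, 204.0], [513.0, 224.60000610351562]]
290 453.6 513.9 36.4
300 453.4 513.7 36.4
310 453.3 513.6 36.4
320 453.3 513.3 36.4
330 453.2 513.0 36.3
340 453.0 512.9 36.4
bar top 5226 [482.97117192 336.97799239  68.35706603] 329.5891385253619
```

View pics/w4.png

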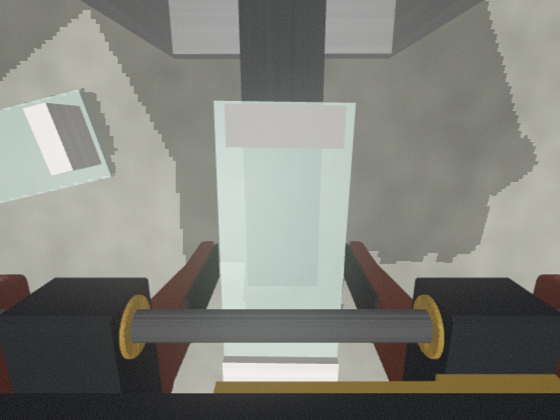

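The view shows the plate fully drawn out and level on the rail: grip bar at rows 103–148, clear of the hood, top at (483, 337, 68). Next I'll regrip at its centre of mass and lift.

Request:
{"name": "jog_arm", "arguments": {"plan": [{"jaw":0.8,"dp":[0,0.05,0],"roll":0},{"jaw":0.8,"dp":[0,0.05,0],"roll":0},{"jaw":0.55,"dp":[0,0,0],"roll":0},{"jaw":0.55,"dp":[0,0,0],"roll":0},{"jaw":0.55,"dp":[0,0,0],"roll":0}], "force": 25}}

```text
time_s: 6.8
ee_pos: [484.1, 288.2, 7.1]
eef_rot: [-2.186, -2.256, -0.0]
ft_force: [0.1, 1.9, 0.2]
finger_gap: 59.9
grip_force: 25.0
```

Request:
{"name": "jog_arm", "arguments": {"plan": [{"jaw":0.55,"dp":[0,0,0],"roll":0},{"jaw":0.55,"dp":[0,0,0],"roll":0},{"jaw":0.55,"dp":[0,0,0.02],"roll":0},{"jaw":0.55,"dp":[0,0,0.02],"roll":0}], "force": 25}}

```text
time_s: 7.2
ee_pos: [483.8, 287.5, 17.1]
eef_rot: [-2.186, -2.256, 0.002]
ft_force: [-1.3, -0.9, -2.1]
finger_gap: 59.7
grip_force: 25.0
```

Request:
{"name": "jog_arm", "arguments": {"plan": [{"jaw":0.55,"dp":[0,0,0.04],"roll":0},{"jaw":0.55,"dp":[0,0,0.05],"roll":0},{"jaw":0.55,"dp":[0.02,-0.07,0.02],"roll":-0.01},{"jaw":0.55,"dp":[0.045,-0.11,0],"roll":-0.01},{"jaw":0.55,"dp":[0.045,-0.12,0],"roll":-0.012}]}}

```text
time_s: 7.7
ee_pos: [512.5, 212.9, 46.1]
eef_rot: [2.296, 2.143, 0.003]
ft_force: [0.9, -0.7, -2.3]
finger_gap: 59.7
grip_force: 25.0
```

Request:
{"name": "jog_arm", "arguments": {"plan": [{"jaw":0.55,"dp":[0.055,-0.12,0],"roll":-0.012},{"jaw":0.55,"dp":[0.055,-0.12,0],"roll":-0.012},{"jaw":0.55,"dp":[0.045,-0.12,0],"roll":-0.012},{"jaw":0.55,"dp":[0.035,-0.09,0],"roll":-0.01},{"jaw":0.55,"dp":[0.017,-0.05,0],"roll":0}]}}

```text
time_s: 8.2
ee_pos: [564.5, 86.3, 45.7]
eef_rot: [2.447, 1.969, 0.002]
ft_force: [-0.2, -0.2, -2.1]
finger_gap: 59.9
grip_force: 25.0
```

```bash
cat > q.py <<'E'
from h import *
# press frame as measured by the wrist camera
a=np.radians(77.04); py=np.array([np.cos(a),np.sin(a)]); px=np.array([py[1],-py[0]])
O=np.array([489.3,-226.3])+200*np.array([.2198,.9755])+2.1*np.array([.9755,-.2198])
def pr(P): P=np.asarray(P); return np.stack([(P[...,:2]-O)@px,(P[...,:2]-O)@py,P[...,2]],-1)
E
cat > look.py <<'E'
from q import *
import sys
d=wrist(); C,_=cloud(d); im=d['image']; Q=pr(C); s=robot.state(); print('tcp',pr(s['ee_pos']).round(1),'gap',s['finger_gap'])
zb=float(sys.argv[1]) # underside z
rows=np.indices(im.shape[:2])[0]<330
q=(abs(Q[...,2]-zb-38)<4)&(abs(Q[...,0])<35)&(Q[...,1]>40)&(Q[...,1]<230)&rows
if q.sum()>50:
    (x,y),(w,l),a=cv2.minAreaRect(Q[q][:,:2].astype(np.float32)); print('bar',round(x,1),round(y,1),round(w,1),round(l,1),'ang',round(a,2),'z',np.median(Q[q][:,2]).round(1))
g=(abs(Q[...,2]-zb-6)<4)&(abs(Q[...,0])<45)&rows
for y in range(0,210,15):
    k=g&(abs(Q[...,1]-y)<2)
    if k.sum()>10: print(y,np.percentile(Q[k][:,0],[1,99]).round(1),np.median(Q[k][:,2]).round(1))
if len(sys.argv)>2: cv2.imwrite(sys.argv[2],im[:,:,::-1])
E
python3 look.py 71 pics/w5.png
```

```text
tcp [  2.5 120.8  45.5] gap 59.38358290314684
bar -0.4 151.3 70.0 50.9 ang 1.44 z 107.0
105 [-27.7  31.3] 74.9
120 [-28.   31.8] 75.1
135 [-36.1  39.6] 75.1
150 [-27.6  31. ] 75.0
165 [-28.2  31.8] 74.9
180 [-27.4  30.9] 74.9
```

View pics/w5.png

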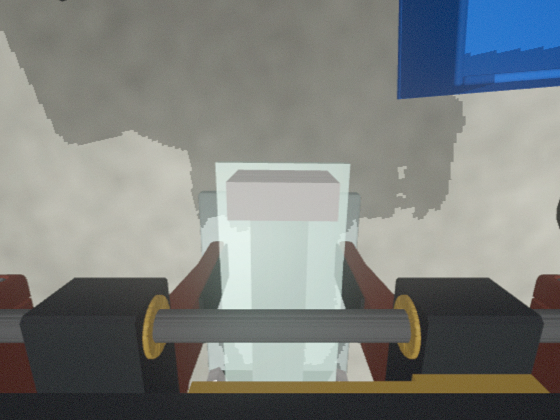

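The view shows the plate level over the apron and square to it (edges 215–350 at the tail), 1.8 mm to the press's +x. I'll shift it and lower.

Request:
{"name": "jog_arm", "arguments": {"plan": [{"jaw":0.55,"dp":[-0.005,0.009,-0.04],"roll":0},{"jaw":0.55,"dp":[0,0,-0.05],"roll":0},{"jaw":0.55,"dp":[0,0,-0.036],"roll":0},{"jaw":0.55,"dp":[0,0,-0.016],"roll":0},{"jaw":0.55,"dp":[0,0,-0.01],"roll":0}]}}

```text
time_s: 8.75
ee_pos: [560.8, 91.0, 6.7]
eef_rot: [-2.443, -1.972, 0.004]
ft_force: [-10.7, 0.6, 33.8]
finger_gap: 59.4
grip_force: 25.0
```

Request:
{"name": "jog_arm", "arguments": {"plan": [{"jaw":0.55,"dp":[0,0,-0.002],"roll":0},{"jaw":0.55,"dp":[0,0,0],"roll":0}]}}

```text
time_s: 8.95
ee_pos: [560.8, 91.0, 6.8]
eef_rot: [-2.444, -1.972, 0.003]
ft_force: [-7.4, 1.3, 15.0]
finger_gap: 59.4
grip_force: 25.0
```

Request:
{"name": "jog_arm", "arguments": {"plan": [{"jaw":0.55,"dp":[0,0,0.004],"roll":0},{"jaw":0.55,"dp":[0,0,0],"roll":0}]}}

```text
time_s: 9.15
ee_pos: [562.3, 90.6, 7.0]
eef_rot: [2.445, 1.973, 0.001]
ft_force: [0.0, -0.6, -0.6]
finger_gap: 59.4
grip_force: 25.0
```

Request:
{"name": "jog_arm", "arguments": {"plan": [{"jaw":0.9,"dp":[0,0,0],"roll":0},{"jaw":0.9,"dp":[0,0,0],"roll":0},{"jaw":0.9,"dp":[0,0,0],"roll":0},{"jaw":0.9,"dp":[0,0,0],"roll":0}]}}

```text
time_s: 9.55
ee_pos: [562.3, 90.2, 7.0]
eef_rot: [2.446, 1.972, 0.0]
ft_force: [0.2, -0.2, 0.5]
finger_gap: 79.2
grip_force: 0.0
```

```bash
python3 look.py 30
```

```text
tcp [ -1.1 124.8   7. ] gap 79.1226721873766
bar -1.4 173.0 40.2 14.4 ang 0.42 z 68.3
120 [-40.7  38.4] 36.4
135 [-44.   39.9] 36.4
150 [-30.6  28.1] 36.4
165 [-31.3  28.4] 36.3
180 [-30.9  28. ] 36.4
```

Request:
{"name": "jog_arm", "arguments": {"plan": [{"jaw":0.9,"dp":[0,0,0.052],"roll":0},{"jaw":0.9,"dp":[0,0,0.052],"roll":0},{"jaw":0.9,"dp":[0.021,0.092,0],"roll":0},{"jaw":0.9,"dp":[0.021,0.092,0],"roll":0},{"jaw":0.35,"dp":[0,0,0],"roll":0}], "force": 20}}

```text
time_s: 10.1
ee_pos: [574.3, 138.4, 34.9]
eef_rot: [2.443, 1.973, 0.005]
ft_force: [-0.2, 0.7, -1.1]
finger_gap: 74.2
grip_force: 0.0
```

Request:
{"name": "jog_arm", "arguments": {"plan": [{"jaw":0.35,"dp":[0,0,0],"roll":0},{"jaw":0.35,"dp":[0,0,0],"roll":0},{"jaw":0.35,"dp":[0,0,0],"roll":0},{"jaw":0.35,"dp":[0,0,0],"roll":0},{"jaw":0.35,"dp":[0,0,0],"roll":0}]}}

```text
time_s: 10.6
ee_pos: [572.5, 135.7, 33.1]
eef_rot: [-2.446, -1.971, 0.001]
ft_force: [-0.2, -1.8, 0.4]
finger_gap: 39.7
grip_force: 20.0
```

```bash
python3 look.py 30; python3 -c "
from h import *
s=robot.state();print(s['ft_force'],s['grip_force'],s['finger_gap'],s['ee_pos'])"
```

```text
tcp [ -1.3 171.4  33. ] gap 39.615882259841335
bar -1.3 173.3 58.4 22.2 ang 0.78 z 68.3
180 [-24.2  20.3] 36.7
[ 0.75141085 -2.22916935  1.11494977] 20.00011682510376 39.615882259841335 [572.52823416 135.64903567  33.02859814]
```

Request:
{"name": "jog_arm", "arguments": {"plan": [{"jaw":0.35,"dp":[-0.008,-0.03,0],"roll":-0.003},{"jaw":0.35,"dp":[-0.01,-0.05,0],"roll":0},{"jaw":0.35,"dp":[-0.01,-0.055,0],"roll":0},{"jaw":0.35,"dp":[-0.01,-0.055,0],"roll":0},{"jaw":0.35,"dp":[-0.01,-0.045,0],"roll":0}], "force": 45}}

```text
time_s: 11.15
ee_pos: [560.3, 75.8, 33.1]
eef_rot: [-2.456, -1.959, 0.0]
ft_force: [0.5, 0.5, -0.6]
finger_gap: 39.8
grip_force: 45.0
```

```bash
python3 look.py 30
python3 - <<'E'
from q import *
s=robot.state();print(s['ft_force'],s['grip_force'],s['finger_gap'],s['eef_rot'])
d=grab('top'); C,_=cloud(d); cv2.imwrite('pics/t6.png',cv2.resize(d['image'][170:300,250:450],(800,520),interpolation=cv2.INTER_CUBIC)[:,:,::-1])
E
```

```text
tcp [1.000e-01 1.091e+02 3.310e+01] gap 39.73267587096679
bar 0.4 112.4 58.2 22.2 ang 0.08 z 68.3
120 [-28.7  29. ] 36.4
[-1.09973034 -2.74879615  0.18971569] 44.99952793121338 39.73267587096679 [ 2.4562124e+00  1.9587260e+00 -1.3350093e-03]
```

View pics/t6.png

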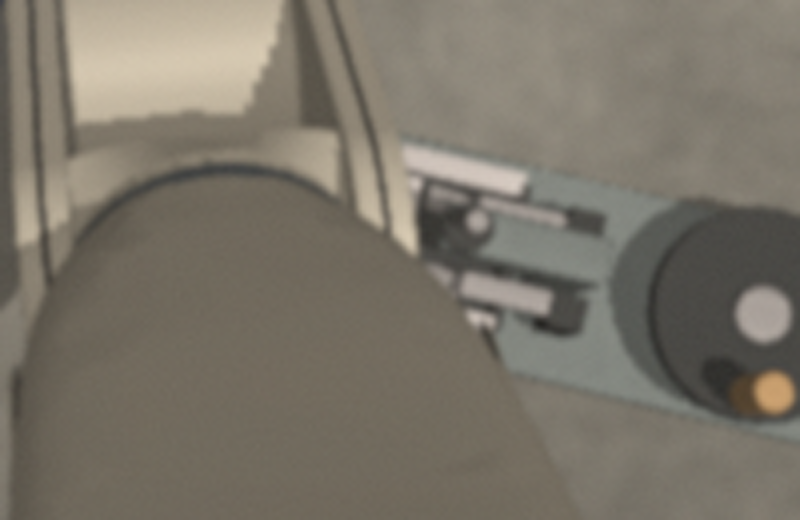

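The arm blocks the top view of the guides; only the far fence end and the wheel are visible. By the wrist measurement the bar is at press x ≈ 0, y ≈ 111, so I'll carry on, watching the forces.

Request:
{"name": "jog_arm", "arguments": {"plan": [{"jaw":0.35,"dp":[-0.0075,-0.032,0],"roll":0},{"jaw":0.35,"dp":[-0.0075,-0.032,0],"roll":0},{"jaw":0.35,"dp":[-0.0075,-0.032,0],"roll":0}], "force": 50}}

```text
time_s: 11.55
ee_pos: [555.4, 53.7, 33.2]
eef_rot: [-2.455, -1.96, -0.002]
ft_force: [2.5, 9.2, -0.2]
finger_gap: 39.5
grip_force: 50.0
```

Request:
{"name": "jog_arm", "arguments": {"plan": [{"jaw":0.35,"dp":[-0.007,-0.03,0],"roll":0},{"jaw":0.35,"dp":[-0.007,-0.03,0],"roll":0}]}}

```text
time_s: 11.75
ee_pos: [552.2, 39.0, 33.3]
eef_rot: [2.455, 1.96, 0.003]
ft_force: [0.7, 6.2, -1.3]
finger_gap: 40.1
grip_force: 50.0
```

Request:
{"name": "jog_arm", "arguments": {"plan": [{"jaw":0.35,"dp":[-0.005,-0.022,0],"roll":0},{"jaw":0.35,"dp":[-0.005,-0.02,0],"roll":0}]}}

```text
time_s: 11.95
ee_pos: [549.0, 27.9, 33.1]
eef_rot: [-2.455, -1.96, -0.001]
ft_force: [2.4, 4.4, 0.8]
finger_gap: 39.6
grip_force: 50.0
```

```bash
python3 look.py 30; python3 -c "
from h import *
s=robot.state();print(s['ft_force'],s['grip_force'])"
```

```text
tcp [-0.  60.4 33.1] gap 39.517532021310004
bar -0.0 63.0 57.9 22.2 ang 0.22 z 68.3
30 [-24.4  24.5] 36.3
75 [-29.8   3.8] 35.0
[-0.72754739  0.38757433 -0.43376182] 49.999582171440125
```

Request:
{"name": "jog_arm", "arguments": {"plan": [{"jaw":0.35,"dp":[-0.001,-0.006,0],"roll":0},{"jaw":0.35,"dp":[0,0,0],"roll":0}]}}

```text
time_s: 12.2
ee_pos: [548.7, 26.5, 33.1]
eef_rot: [-2.455, -1.96, -0.0]
ft_force: [0.4, 3.5, 1.0]
finger_gap: 39.5
grip_force: 50.0
```

Request:
{"name": "jog_arm", "arguments": {"plan": [{"jaw":0.35,"dp":[-0.001,-0.004,0],"roll":0},{"jaw":0.35,"dp":[0,0,0],"roll":0}]}}

```text
time_s: 12.4
ee_pos: [548.7, 26.5, 33.2]
eef_rot: [-2.455, -1.96, -0.002]
ft_force: [1.5, 9.4, -0.1]
finger_gap: 39.4
grip_force: 50.0
```

Request:
{"name": "jog_arm", "arguments": {"plan": [{"jaw":0.35,"dp":[-0.001,-0.006,0],"roll":0},{"jaw":0.35,"dp":[0,0,0],"roll":0}]}}

```text
time_s: 12.6
ee_pos: [548.9, 26.4, 33.4]
eef_rot: [-2.455, -1.958, -0.004]
ft_force: [1.5, 17.1, 1.7]
finger_gap: 39.9
grip_force: 50.0
```

```bash
python3 look.py 30; python3 -c "
from h import *
s=robot.state();print(s['ft_force'],s['grip_force'])"
```

```text
tcp [ 0.2 59.6 33.4] gap 39.82592996872652
bar 0.2 61.8 57.9 21.7 ang 0.04 z 68.6
30 [-24.1  24.4] 36.7
[ 1.11748062 18.51628113  0.99251874] 50.00037431716919
```

Request:
{"name": "jog_arm", "arguments": {"plan": [{"jaw":0.35,"dp":[0.002,0.01,0],"roll":0},{"jaw":0.35,"dp":[0,0,0],"roll":0},{"jaw":0.8,"dp":[0,0,0],"roll":0},{"jaw":0.8,"dp":[0,0,0],"roll":0},{"jaw":0.8,"dp":[0,0,0],"roll":0}]}}

```text
time_s: 13.15
ee_pos: [548.7, 26.0, 33.0]
eef_rot: [-2.455, -1.96, 0.001]
ft_force: [0.4, 0.1, 0.8]
finger_gap: 60.2
grip_force: 0.0
```

Request:
{"name": "jog_arm", "arguments": {"plan": [{"jaw":0.8,"dp":[0,0,0.04],"roll":0},{"jaw":0.8,"dp":[0,0,0.15],"roll":0},{"jaw":0.8,"dp":[0,0,0.18],"roll":0},{"jaw":0.8,"dp":[0,0,0.18],"roll":0},{"jaw":0.8,"dp":[-0.03,-0.13,0.1],"roll":0}]}}

```text
time_s: 13.65
ee_pos: [543.6, -4.5, 200.1]
eef_rot: [2.449, 1.962, 0.008]
ft_force: [-0.7, -1.0, 0.1]
finger_gap: 69.7
grip_force: 0.0
```

Run:
```python
from q import *
d=wrist(); C,_=cloud(d); Q=pr(C); im=d['image']; Z=Q[...,2]
cv2.imwrite('pics/w7.png',cv2.resize(im[60:340,150:410],(780,600)*1 if 0 else (557,600),interpolation=cv2.INTER_CUBIC)[:,:,::-1])
q=(abs(Z-68)<5)&(abs(Q[...,0])<30)&(abs(Q[...,1]-60)<25); (x,y),(w,l),a=cv2.minAreaRect(Q[q][:,:2].astype(np.float32)); print('bar',x,y,w,l,a,np.median(Z[q]))
g=(abs(Z-36)<4)&(abs(Q[...,0])<45)
for y in range(-70,80,10):
    k=g&(abs(Q[...,1]-y)<2)
    if k.sum()>10: print(y,np.percentile(Q[k][:,0],[1,99]).round(1),np.median(Q[k][:,2]).round(1))
k=g&(abs(Q[...,0])<25)&(Q[...,1]>20); print('tail end',Q[k][:,1].max())
for s in(-20,20):   # clip height profile
    print(s,[(y,round(float(np.median(Z[(abs(Q[...,0]-s)<3)&(abs(Q[...,1]-y)<1.5)])),1)) for y in range(-104,-12,6) if ((abs(Q[...,0]-s)<3)&(abs(Q[...,1]-y)<1.5)).any()])
f=np.load('w_press.npz'); d={k:f[k] for k in f}; C,_=cloud(d); Q=pr(C); Z=Q[...,2]; print('before')
for s in(-20,20):
    print(s,[(y,round(float(np.median(Z[(abs(Q[...,0]-s)<3)&(abs(Q[...,1]-y)<1.5)])),1)) for y in range(-104,-12,6) if ((abs(Q[...,0]-s)<3)&(abs(Q[...,1]-y)<1.5)).any()])
```

```text
bar -0.5000934600830078 61.53736877441406 39.75172424316406 14.2733154296875 0.15075841546058655 68.34947608081899
-50 [-32.   28.7] 36.2
-40 [-32.   29.1] 36.3
-30 [-30.4  32. ] 36.2
-20 [-30.2  32. ] 36.4
-10 [-31.9  28.6] 36.5
0 [-31.9  32.1] 36.4
10 [-31.9  32.1] 36.2
20 [-36.8  37.2] 36.3
30 [-43.1  41.3] 36.3
40 [-30.2  29.1] 36.2
50 [-30.   28.9] 36.3
60 [-29.8  29.7] 36.3
70 [-29.6  29.3] 36.1
tail end 149.48857695769019
-20 [(-98, 56.1), (-92, 52.9), (-86, 53.2), (-80, 53.7), (-74, 53.7), (-68, 53.8), (-62, 53.8), (-56, 54.3), (-50, 50.2), (-44, 40.4), (-38, 43.8), (-32, 47.5), (-26, 43.6), (-20, 36.8), (-14, 36.1)]
20 [(-98, 55.9), (-92, 53.0), (-86, 53.4), (-80, 53.5), (-74, 53.5), (-68, 53.6), (-62, 53.9), (-56, 54.4), (-50, 49.4), (-44, 40.6), (-38, 44.1), (-32, 47.2), (-26, 36.8), (-20, 36.1), (-14, 35.6)]
before
-20 [(-104, 56.2), (-98, 56.6), (-92, 52.8), (-86, 52.6), (-80, 52.5), (-74, 52.7), (-68, 52.4), (-62, 52.7), (-56, 52.6), (-50, 50.0), (-44, 38.4), (-38, 41.4), (-32, 45.0), (-26, 46.9), (-20, 30.5), (-14, 30.6)]
20 [(-104, 56.6), (-98, 55.9), (-92, 53.1), (-86, 52.9), (-80, 52.9), (-74, 52.8), (-68, 52.5), (-62, 52.6), (-56, 52.9), (-50, 49.7), (-44, 38.4), (-38, 41.9), (-32, 44.6), (-26, 46.6), (-20, 30.1), (-14, 30.4)]
```

View pics/w7.png

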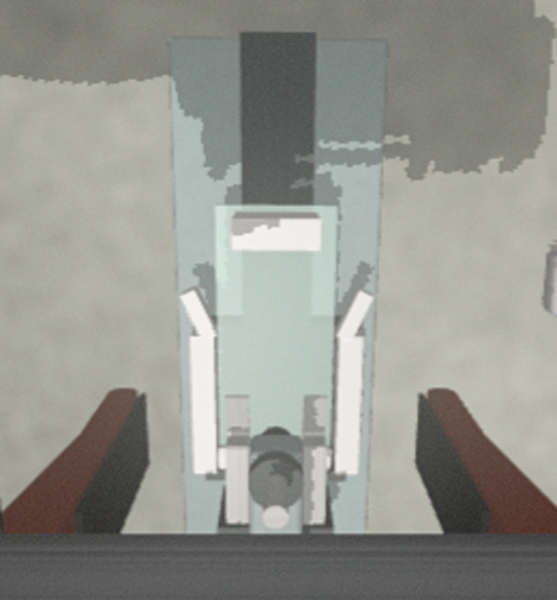

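The view shows the plate home between the fences, with both clips snapped down on the glass: at y = -44 the tips rose only about 2.1 mm, ≈0.035 rad. The grip bar is free. Next is the crank.

Request:
{"name": "jog_arm", "arguments": {"plan": [{"jaw":0.8,"dp":[-0.05,-0.163,0],"roll":0},{"jaw":0.8,"dp":[-0.05,-0.163,0],"roll":0},{"jaw":0.8,"dp":[-0.05,-0.163,0],"roll":0},{"jaw":0.8,"dp":[-0.05,-0.163,0],"roll":0},{"jaw":0.8,"dp":[-0.05,-0.163,0],"roll":0}]}}

```text
time_s: 14.2
ee_pos: [477.9, -211.4, 196.1]
eef_rot: [2.455, 1.96, 0.0]
ft_force: [0.7, -0.6, -0.4]
finger_gap: 70.4
grip_force: 0.0
```

Request:
{"name": "jog_arm", "arguments": {"plan": [{"jaw":0.8,"dp":[-0.05,-0.163,0],"roll":0},{"jaw":0.8,"dp":[-0.05,-0.163,0],"roll":0},{"jaw":0.8,"dp":[0,0,0],"roll":0}]}}

```text
time_s: 14.5
ee_pos: [452.5, -295.4, 196.1]
eef_rot: [2.458, 1.953, -0.001]
ft_force: [-0.2, 0.7, 0.8]
finger_gap: 70.3
grip_force: 0.0
```

```bash
cat > wheel.py <<'E'
from q import *
import sys
d=wrist(); C,_=cloud(d); im=d['image']; hsv=cv2.cvtColor(im,cv2.COLOR_RGB2HSV); Z=C[...,2]; s=robot.state(); print('tcp',s['ee_pos'].round(1))
def show(n,m,h):
    cs=cv2.findContours(m.astype(np.uint8),cv2.RETR_EXTERNAL,cv2.CHAIN_APPROX_NONE)[0]
    if not cs: print(n,'none'); return
    c=max(cs,key=cv2.contourArea); P=np.array([ray(d,*p[0],h)[:2] for p in c],np.float32)
    (x,y),r=cv2.minEnclosingCircle(P); X=np.array([x,y,h]); print(n,'world',X.round(1),'r',round(r,1),'z',np.median(Z[m]).round(1),'press',pr(X).round(1)); return X
V=np.indices(Z.shape)[0]
k=show('crank',(hsv[...,0]<22)&(hsv[...,1]>80)&(hsv[...,2]>90)&(abs(Z-104)<4)&(np.hypot(C[...,0]-489,C[...,1]+226)<70),104)
w=show('wheel',(abs(Z-55)<4)&(np.hypot(C[...,0]-489,C[...,1]+226)<75),55)
h=show('hub',(im.min(2)>110)&(hsv[...,1]<40)&(abs(Z-57)<8)&(np.hypot(C[...,0]-489,C[...,1]+226)<35),57)
for n,c in(('wheel',w),('hub',h)):
    if c is not None and k is not None: e=(k-c)[:2]; print(n,'crank rel',e.round(1),np.hypot(*e).round(1),'angle from px cw',np.degrees(np.arctan2(-(e@py),e@px)).round(2))
if len(sys.argv)>1: cv2.imwrite(sys.argv[1],im[:,:,::-1])
E
python3 wheel.py pics/w8.png
```

```text
tcp [ 452.9 -293.3  195.9]
crank world [ 450. -216.  104.] r 9.7 z 104.2 press [ -41.8 -198.8  104. ]
wheel world [ 490.3 -225.4   55. ] r 54.7 z 55.4 press [  -0.4 -198.9   55. ]
hub world [ 490.3 -225.4   57. ] r 14.0 z 57.7 press [  -0.4 -198.9   57. ]
wheel crank rel [-40.3   9.3] 41.4 angle from px cw -179.93
hub crank rel [-40.3   9.4] 41.4 angle from px cw -179.86
```

Request:
{"name": "jog_arm", "arguments": {"plan": [{"jaw":0.8,"dp":[-0.006,0.155,0],"roll":0},{"jaw":0.8,"dp":[-0.006,0.155,0],"roll":0},{"jaw":0.8,"dp":[0,0,-0.12],"roll":0},{"jaw":0.8,"dp":[0,0,-0.12],"roll":0},{"jaw":0.8,"dp":[0,0,0],"roll":0}]}}

```text
time_s: 15.05
ee_pos: [448.6, -211.1, 133.1]
eef_rot: [-2.449, -1.959, 0.004]
ft_force: [-0.3, -0.1, 0.2]
finger_gap: 70.4
grip_force: 0.0
```

```bash
python3 wheel.py
python3 - <<'E'
from q import *
f=np.load('wrist.npz'); d={k:f[k] for k in f}; C,_=cloud(d); im=d['image'].astype(int)
ee=robot.state()['ee_pos']; Q=pr(C)-pr(ee)
m=(Q[...,2]>8)&(Q[...,2]<40)&(abs(Q[...,0])<60)&(abs(Q[...,0])>30)&(abs(Q[...,1])<25)
for s in(-1,1):
    k=m&(s*Q[...,0]>0); print(s,k.sum(),np.percentile(Q[k],[1,99],axis=0).round(1).tolist() if k.any() else '')
E
```

```text
tcp [ 449.7 -212.1  134.7]
crank world [ 449.9 -214.7  104. ] r 10.1 z 104.1 press [ -42.2 -197.5  104. ]
wheel world [ 490.7 -224.7   55. ] r 54.8 z 55.4 press [  -0.2 -198.1   55. ]
hub world [ 488.8 -225.5   57. ] r 34.9 z 55.5 press [  -1.8 -199.4   57. ]
wheel crank rel [-40.8  10. ] 42.0 angle from px cw -179.16
hub crank rel [-38.9  10.9] 40.4 angle from px cw -177.35
-1 1068 [[-45.2, -8.0, 8.4], [-36.1, 13.3, 39.8]]
1 1074 [[33.5, -7.6, 8.5], [42.5, 13.7, 39.8]]
```

Request:
{"name": "jog_arm", "arguments": {"plan": [{"jaw":0.8,"dp":[0.003,-0.02,-0.06],"roll":0},{"jaw":0.8,"dp":[0,0,-0.1],"roll":0},{"jaw":0.8,"dp":[0,0,-0.09],"roll":0},{"jaw":0.8,"dp":[0,0,-0.049],"roll":0},{"jaw":0.15,"dp":[0,0,0],"roll":0}], "force": 15}}

```text
time_s: 15.6
ee_pos: [451.3, -218.5, 60.6]
eef_rot: [-2.454, -1.96, 0.001]
ft_force: [-0.5, 0.9, 0.3]
finger_gap: 65.4
grip_force: 0.0
```

Request:
{"name": "jog_arm", "arguments": {"plan": [{"jaw":0.15,"dp":[0,0,0],"roll":0},{"jaw":0.15,"dp":[0,0,0],"roll":0},{"jaw":0.15,"dp":[0,0,0],"roll":0},{"jaw":0.15,"dp":[0,0,0],"roll":0},{"jaw":0.15,"dp":[0,0,0],"roll":0}], "force": 15}}

```text
time_s: 16.1
ee_pos: [451.8, -218.9, 61.2]
eef_rot: [2.455, 1.96, 0.0]
ft_force: [0.5, 0.1, 0.7]
finger_gap: 25.7
grip_force: 0.0
```

Request:
{"name": "jog_arm", "arguments": {"plan": [{"jaw":0.15,"dp":[0,0,0],"roll":0},{"jaw":0.15,"dp":[0,0,0],"roll":0}], "force": 20}}

```text
time_s: 16.3
ee_pos: [449.5, -218.0, 60.8]
eef_rot: [-2.452, -1.958, 0.003]
ft_force: [-6.8, 0.8, 8.3]
finger_gap: 19.8
grip_force: 20.0
```

Run:
```python
import numpy as np
t=np.radians(167.04-15*np.arange(25)); P=42*np.c_[np.cos(t),np.sin(t)]/250
R=np.round(P,3); print([list(map(float,x.round(3))) for x in np.diff(R,axis=0)])
from h import *
s=robot.state(); print(s['ee_pos'],s['ft_force'],s['torque'])
```

```text
[[0.016, 0.041], [0.025, 0.035], [0.034, 0.028], [0.04, 0.019], [0.043, 0.007], [0.044, -0.004], [0.041, -0.016], [0.035, -0.025], [0.028, -0.034], [0.019, -0.04], [0.007, -0.043], [-0.004, -0.044], [-0.016, -0.041], [-0.025, -0.035], [-0.034, -0.028], [-0.04, -0.019], [-0.043, -0.007], [-0.044, 0.004], [-0.041, 0.016], [-0.035, 0.025], [-0.028, 0.034], [-0.019, 0.04], [-0.007, 0.043], [0.004, 0.044]]
[ 449.48471423 -217.9985381    60.78552854] [-6.80903843  0.78970829  8.31790321] [0.16916023 0.99718553 0.02364792]
```

Request:
{"name": "jog_arm", "arguments": {"plan": [{"jaw":0.15,"dp":[-0.006,0,0.003],"roll":0},{"jaw":0.15,"dp":[0,0,0],"roll":0}]}}

```text
time_s: 16.5
ee_pos: [449.4, -218.3, 61.0]
eef_rot: [-2.454, -1.959, 0.001]
ft_force: [-0.4, 1.2, -8.2]
finger_gap: 19.9
grip_force: 20.0
```

Request:
{"name": "jog_arm", "arguments": {"plan": [{"jaw":0.15,"dp":[0.016,0.041,0],"roll":0},{"jaw":0.15,"dp":[0.025,0.035,0],"roll":0},{"jaw":0.15,"dp":[0.034,0.028,0],"roll":0}]}}

```text
time_s: 16.8
ee_pos: [468.2, -191.7, 61.0]
eef_rot: [-2.453, -1.959, 0.002]
ft_force: [-1.5, -3.6, -12.6]
finger_gap: 19.9
grip_force: 20.0
```

Request:
{"name": "jog_arm", "arguments": {"plan": [{"jaw":0.15,"dp":[0.04,0.019,-0.002],"roll":0},{"jaw":0.15,"dp":[0.043,0.007,0],"roll":0},{"jaw":0.15,"dp":[0.044,-0.004,0],"roll":0},{"jaw":0.15,"dp":[0.041,-0.016,0],"roll":0},{"jaw":0.15,"dp":[0.035,-0.025,0],"roll":0}]}}

```text
time_s: 17.3
ee_pos: [520.3, -197.8, 61.0]
eef_rot: [-2.454, -1.961, 0.001]
ft_force: [-6.7, -3.0, -5.2]
finger_gap: 19.6
grip_force: 20.0
```

Request:
{"name": "jog_arm", "arguments": {"plan": [{"jaw":0.15,"dp":[0.028,-0.034,0],"roll":0},{"jaw":0.15,"dp":[0.019,-0.04,0],"roll":0},{"jaw":0.15,"dp":[0.007,-0.043,0],"roll":0},{"jaw":0.15,"dp":[-0.004,-0.044,0],"roll":0},{"jaw":0.15,"dp":[-0.016,-0.041,0],"roll":0}]}}

```text
time_s: 17.8
ee_pos: [527.1, -248.1, 60.9]
eef_rot: [-2.453, -1.957, 0.001]
ft_force: [-7.7, 7.7, 0.3]
finger_gap: 19.6
grip_force: 20.0
```

Request:
{"name": "jog_arm", "arguments": {"plan": [{"jaw":0.15,"dp":[-0.025,-0.035,0],"roll":0},{"jaw":0.15,"dp":[-0.034,-0.028,0],"roll":0},{"jaw":0.15,"dp":[-0.04,-0.019,0],"roll":0},{"jaw":0.15,"dp":[-0.043,-0.007,0],"roll":0},{"jaw":0.15,"dp":[-0.044,0.004,0],"roll":0}]}}

```text
time_s: 18.3
ee_pos: [482.2, -269.0, 61.0]
eef_rot: [-2.457, -1.958, -0.004]
ft_force: [5.4, 11.9, -9.2]
finger_gap: 19.5
grip_force: 20.0
```

Request:
{"name": "jog_arm", "arguments": {"plan": [{"jaw":0.15,"dp":[-0.041,0.016,0],"roll":0},{"jaw":0.15,"dp":[-0.035,0.025,0],"roll":0},{"jaw":0.15,"dp":[-0.028,0.034,0],"roll":0},{"jaw":0.15,"dp":[-0.019,0.04,0],"roll":0}]}}

```text
time_s: 18.7
ee_pos: [450.5, -240.9, 61.0]
eef_rot: [2.455, 1.959, -0.0]
ft_force: [2.8, -1.0, -14.3]
finger_gap: 19.4
grip_force: 20.0
```

Request:
{"name": "jog_arm", "arguments": {"plan": [{"jaw":0.15,"dp":[-0.007,0.043,-0.002],"roll":0},{"jaw":0.15,"dp":[0.004,0.044,0],"roll":0},{"jaw":0.15,"dp":[0,0,0],"roll":0},{"jaw":0.15,"dp":[0,0,0],"roll":0}]}}

```text
time_s: 19.1
ee_pos: [449.6, -217.7, 60.9]
eef_rot: [-2.453, -1.961, 0.001]
ft_force: [-5.3, 3.0, 0.6]
finger_gap: 19.5
grip_force: 20.0
```

Request:
{"name": "jog_arm", "arguments": {"plan": [{"jaw":0.15,"dp":[-0.004,0,0],"roll":0},{"jaw":0.8,"dp":[0,0,0],"roll":0},{"jaw":0.8,"dp":[0,0,0],"roll":0},{"jaw":0.8,"dp":[0,0,0],"roll":0},{"jaw":0.8,"dp":[0,0,0],"roll":0}]}}

```text
time_s: 19.6
ee_pos: [449.7, -219.2, 60.9]
eef_rot: [2.454, 1.959, 0.001]
ft_force: [-0.1, 0.4, 0.3]
finger_gap: 48.2
grip_force: 0.0
```

Request:
{"name": "jog_arm", "arguments": {"plan": [{"jaw":0.8,"dp":[0,0,0],"roll":0},{"jaw":0.8,"dp":[0,0,0],"roll":0},{"jaw":0.8,"dp":[0,0,0.06],"roll":0},{"jaw":0.8,"dp":[0,0,0.12],"roll":0},{"jaw":0.8,"dp":[0,0,0.18],"roll":0}]}}

```text
time_s: 20.1
ee_pos: [447.5, -218.0, 149.7]
eef_rot: [-2.452, -1.957, 0.003]
ft_force: [0.0, -0.6, 0.6]
finger_gap: 70.1
grip_force: 0.0
```

Request:
{"name": "jog_arm", "arguments": {"plan": [{"jaw":0.8,"dp":[0,0,0.18],"roll":0},{"jaw":0.8,"dp":[0.006,-0.155,0],"roll":0},{"jaw":0.8,"dp":[0.006,-0.155,0],"roll":0},{"jaw":0.8,"dp":[0,0,0],"roll":0}]}}

```text
time_s: 20.5
ee_pos: [452.9, -300.0, 196.5]
eef_rot: [2.454, 1.955, 0.001]
ft_force: [0.0, -0.3, -0.8]
finger_gap: 70.1
grip_force: 0.0
```

```bash
python3 wheel.py pics/w9.png; python3 wheel.py | tail -2
python3 - <<'E'
from q import *
f=np.load('wrist.npz'); d={k:f[k] for k in f}; C,_=cloud(d); Q=pr(C); Z=Q[...,2]
q=(abs(Z-68)<5)&(abs(Q[...,0])<30)&(abs(Q[...,1]-60)<25)
if q.sum()>50: (x,y),(w,l),a=cv2.minAreaRect(Q[q][:,:2].astype(np.float32)); print('bar',x,y,w,l,a)
E
```

```text
tcp [ 452.  -297.9  195.7]
crank world [ 449.9 -216.5  104. ] r 9.7 z 104.1 press [ -41.8 -199.3  104. ]
wheel world [ 490.4 -225.4   55. ] r 54.6 z 55.3 press [  -0.3 -198.8   55. ]
hub world [ 490.4 -225.1   57. ] r 14.0 z 58.0 press [  -0.4 -198.6   57. ]
wheel crank rel [-40.6   8.8] 41.5 angle from px cw 179.32
hub crank rel [-40.5   8.5] 41.4 angle from px cw 178.95
wheel crank rel [-40.6   8.8] 41.5 angle from px cw 179.26
hub crank rel [-40.6   8.9] 41.5 angle from px cw 179.43
```

View pics/w9.png

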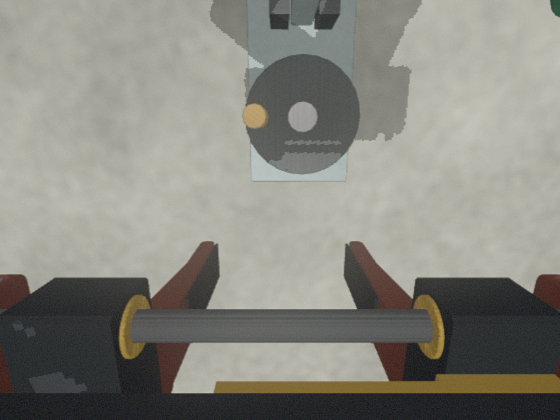

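The view shows the crank back at its start side (≈(255,117), wheel centre ≈(303,117)), within 1° of a full turn. I'll do a last numeric check of the plate and bystanders.

Run:
```python
from q import *
d=grab('side'); C,_=cloud(d); Q=pr(C); Z=Q[...,2]; im=d['image']
q=(Z>64)&(Z<72)&(abs(Q[...,0])<28)&(abs(Q[...,1]-60)<30); print('bar',q.sum(),np.median(Q[q],0).round(1))
q=(abs(Q[...,0])<20)&(Q[...,1]>-115)&(Q[...,1]<-25); print('press top z',Z[q].max().round(1))
import os
o=cv2.imread('pics/side0.png')[:,:,::-1].astype(int); df=np.abs(o-im).max(2)
for n,(u,v,r) in dict(bin=(310,162,38),cup=(364,200,18),case=(377,243,32),cap=(424,273,18)).items(): print(n,df[v-r:v+r,u-r:u+r].mean().round(2),(df[v-r:v+r,u-r:u+r]>40).sum())
```

```text
bar 0 [nan nan nan]
  return _methods._mean(a, axis=axis, dtype=dtype,
  ret = um.true_divide(
Traceback (most recent call last):
ValueError: zero-size array to reduction operation maximum which has no identity
```

Request:
{"name": "jog_arm", "arguments": {"plan": [{"jaw":0.8,"dp":[-0.1,-0.15,0.02],"roll":0},{"jaw":0.8,"dp":[-0.1,-0.15,0.02],"roll":0},{"jaw":0.8,"dp":[-0.1,-0.15,0],"roll":0},{"jaw":0.8,"dp":[-0.1,-0.15,0],"roll":0},{"jaw":0.8,"dp":[-0.1,-0.15,0],"roll":0}]}}

```text
time_s: 21.15
ee_pos: [326.3, -483.6, 205.3]
eef_rot: [-2.453, -1.961, -0.001]
ft_force: [-0.2, -0.4, -0.2]
finger_gap: 70.5
grip_force: 0.0
```

Run:
```python
from q import *
for n in('top','side'):
    d=grab(n); C,_=cloud(d); Q=pr(C); Z=Q[...,2]; im=d['image']
    q=(Z>64)&(Z<72)&(abs(Q[...,0])<28)&(abs(Q[...,1]-60)<30)
    if q.any(): print(n,'bar',q.sum(),np.median(Q[q],0).round(1))
    q=(abs(Q[...,0])<20)&(Q[...,1]>-115)&(Q[...,1]<-25)
    if q.any(): print('press top z',np.percentile(Z[q],[95,100]).round(1))
    o=cv2.imread('pics/%s0.png'%n)[:,:,::-1].astype(int); df=np.abs(o-im).max(2)
    L=dict(bin=(310,162,38),cup=(364,200,18),case=(377,243,32),cap=(424,273,18)) if n=='side' else dict(bin=(214,134,45),cup=(301,108,18),case=(350,128,32),cap=(408,111,14))
    for k,(u,v,r) in L.items(): print(k,df[v-r:v+r,u-r:u+r].mean().round(2),(df[v-r:v+r,u-r:u+r]>40).sum())
s=robot.state(); print(s['time_s'],s['ft_force'].round(1),s['ee_pos'])
```

```text
top bar 131 [-0.1 59.  67.6]
press top z [112.2 118.1]
bin 3.04 0
cup 2.58 0
case 3.62 0
cap 2.94 0
side bar 104 [ 1.  58.5 66.1]
press top z [110.5 113.2]
bin 5.55 0
cup 6.08 0
case 5.75 0
cap 5.41 0
21.25 [-0.1 -0.   0. ] [ 324.94257748 -486.24985511  205.28396603]
```

The plate is home, the bystanders haven't moved and the arm is clear, so I'll hand in.

```bash
python3 -c "
from plant import robot
print(robot.finish_job())"
```

```text
the job is handed in; nothing more can be done
None
```

Job handed in at about 21 s: plate home with both clips snapped down, flywheel within about 1° of one full clockwise turn (about 0.8° short by camera) and bystanders unmoved; the fingertips measured about 8 mm behind the reported TCP, not the stated 17 mm ahead, so my first grasp closed harmlessly above the glass and I redid it lower.

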